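# Release the thick sample tube from its gated feeder

### The job

Two tube feeders stand on the lab bench, one holding a thick capped tube behind its gate and the other a thin one. With your fingertips press down the black paddle of the feeder that holds the thick tube, keep it down until the tube has rolled out under the lifted gate and lies at the end stop, then let the paddle come up so that the gate closes again. Do not touch the tubes, leave the other feeder shut, and leave the bottle, dish and box where they are.

Things in the scene. Friction and masses are not known exactly. Their poses are not given: they have to be found in the camera images.
- feeder_a: the feeder that holds the thick tube: a fixed white frame 385 mm long (x) and up to 165 mm wide (y), with a dark steel ramp between side walls. Origin on the bench straight below the lever's axle; x points downhill, y across, z up. The ramp surface falls at 10 degrees towards +x, 55 mm high at x = 0, from x = -60 mm to the end stop whose inner face is at x = 201 mm. The axle is at z = 100 mm, on two posts 112 mm high. The feeders swap places and are turned by up to 0.25 rad.
- lever_a (a joint): rocking lever of feeder_a, rad: 0 at rest, gate closed; pressing the paddle down raises it to a hard stop at 0.36. The thick tube can pass at about 0.25. A spring closes it again: about 2.5 N on the paddle starts it moving, about 5 N holds it fully down
- paddle_a (a point): centre of the top face of lever_a's paddle, a black rubber plate 50 mm (x) by 60 mm (y) and 10 mm thick at the uphill end of the lever, 155 mm from the axle, 107 mm above the bench at rest and about 51 mm when fully down. It swings about the axle, at feeder x = 0, z = 100 mm. At the other end of the lever, 100 mm from the axle, two steel prongs hang down to 3 mm above the ramp: the gate
- tube_thick: thick capped sample tube, 30 mm in diameter and 115 mm long, about 60 g, lying across the ramp (its y axis along the tube) against the gate; origin at its centre, which is at x = 82 mm in feeder_a at the start and x = about 186 mm when it lies at the end stop. Rolls out by itself in about a second when the gate is open
- feeder_b: the feeder that holds the thin tube, built exactly like feeder_a; to be left shut
- lever_b (a joint): rocking lever of feeder_b, rad: 0 = gate closed, like lever_a; to be left alone
- paddle_b (a point): centre of the top face of lever_b's paddle, like paddle_a
- tube_thin: thin capped sample tube, 17 mm in diameter and 115 mm long, lying across the ramp of feeder_b against its gate; origin at its centre; to be left there
- media_bottle: closed bottle, 48 mm in diameter and 90 mm high, standing on the bench to the left; origin at the centre of its underside
- petri_dish: round lidded dish, 60 mm in diameter and 15 mm high, on the bench between the two paddles; origin at the centre of its underside
- slide_box: grey flat box 92 x 67 x 32 mm on the bench to the right; origin at the centre of its underside
Mind the look-alikes: they are no part of the job. What is shaped like the tube_thick but pink is not meant.

How it is judged (in metres and radians):
On the way, in this order (a step that is already met when the one before it is completed fails the run):
1. the paddle of the thick tube's feeder is pressed down by the fingers and its gate is lifted (value of joint lever_a above 0.2 rad and contact force between the fingers and feeder_a above 1 N), for 0.05 s.
2. the thick tube has rolled out and lies at the end stop while the paddle is still held down (x of tube_thick in the frame of feeder_a above 0.17 m and value of joint lever_a above 0.12 rad and contact force between the fingers and feeder_a above 1 N), for 0.1 s.
At the end, for the whole second after the job is handed in: the thick tube lies at rest on its ramp at the end stop (centre 170 to 200 mm downhill of the axle, within 20 mm of the middle), both levers are back within 0.03 rad of rest, and the thin tube is still behind its closed gate (x of tube_thick in the frame of feeder_a between 0.17 and 0.2 m and y of tube_thick in the frame of feeder_a between -0.02 and 0.02 m and z of tube_thick in the frame of feeder_a below 0.05 m and linear speed of tube_thick below 0.03 m/s and value of joint each of lever_a, lever_b below 0.03 rad and x of tube_thin in the frame of feeder_b between 0.05 and 0.1 m); the robot touches nothing.
It fails at once if the other feeder's lever is pressed (more than 0.05 rad) (value of joint lever_b above 0.05 rad).
It fails at once if the robot touches a tube (contact force between any of the fingers, the arm and tube_thick above 0.3 N or contact force between any of the fingers, the arm and tube_thin above 0.3 N).
It fails at once if a tube is lifted off its ramp or leaves its feeder (height (world z) of any of tube_thick, tube_thin above 0.08 m or height (world z) of tube_thick below 0.025 m).
It fails at once if the bottle, dish or box is moved by more than 20 mm (distance of any of media_bottle, petri_dish, slide_box from where it was at the start of the episode above 0.02 m).
It also fails if it takes over 35 s, if anything falls off the work surface, if the arm or the gripper's body presses on something with over 40 N, if the wrist force passes 120 N, or if a joint passes its speed limit or range.

### The arm

A 6-joint arm with a two-finger parallel gripper is mounted at the origin on the work surface. World frame = base frame: x ahead of the robot, y to its left, z up, the work surface at z = 0. Lengths are in m, angles in degrees, forces in N, time in s.
With the tool pointing down it reaches from about 0.4 to 0.825 m from the base axis. Payload 7 kg.
Tool frame: the origin (TCP) lies midway between the tips of the shut fingers; the grasp point (between the pads) lies 19 mm behind it; z points along the fingers, y is the line along which they close (so a half turn about z gives the same grasp; the last joint's range is limited). The gripper opens to 88 mm and grips with 3 to 60 N. Pads are 19 mm wide; open, the fingers measure 130 mm over their backs; the gripper's body (78 mm by 193 mm) begins 47 mm behind the grasp point.
Start: joints at [88.184, 20.546, 0.682, 0, -70.136, -16.507], TCP at [0.212, 0.641, 0.227] pointing down, gripper open.
Joint ranges: [-176.03, 176.03], [-82.01, 121.73], [-58.28, 71.71], [-173.87, 95.51], [-174.79, -0.11], [-173.66, 173.66]. Speed limits (degrees/s): [136.94, 136.94, 172.46, 180, 180, 180].

### API

Orientations are given as a 3x3 rotation matrix whose columns are the frame's x, y, z axes.
In Python, from rig import robot gives the robot as it stands. Calls block until the motion is done:
- robot.goto(position, orientation): joint-space move of the TCP to a pose.
- robot.servo_line(position, ori=None, speed=0.15): straight line of the TCP; ori=None keeps the orientation; speed is the mean speed in m/s.
- robot.movej(angles): joint-space move.
- robot.move_gripper(opening): opening from 0.0 (shut) to 1.0 (fully open); the grip force is fixed at half the most; returns when the fingers have stopped.
- robot.dwell(seconds).
- robot.ik(position, orientation): joint angles nearest the present ones, or None.
- robot.grab_frame(name): name is "scene" or "top" or "wrist"; returns (picture, depth): 420x560x3 uint8, red, green, blue; 420x560 float32, m along the optical axis (not along the pixel's ray), 0 where there is no reading.
- robot.camera_info(name): a dict with "vfov" (degrees; the focal length in pixels is half the picture's height over the tangent of half this angle, whatever the lens; pixels are square), "cx", "cy" (the principal point, pixels), "k1" (the pictures are not rectified: a ray, as slopes to the right and down, at radius r is drawn at 1 + k1 r^2 times it, then the intrinsics apply), "view" (4x4, takes a point from world to camera coordinates); the wrist camera has in their place "T_tool_cam" (4x4, takes a point from camera to tool coordinates, whose origin is the TCP and whose axes are the flange's). Camera axes: x right, y down, z forward; pixel columns grow to the right and rows downward; lengths in m; the calibration is good to about 2 mm. A picture is of the moment at which its call begins: read the wrist's pose just before it. camera_info takes no time and is no camera call.
A pose or a line that the arm cannot do raises robot.Unreachable and nothing moves.
- robot.job_done(): hands the job in; it is judged then, once.
Readings, each from a call of its own:
- robot.read_t(): time.
- robot.read_qpos(): joint angles.
- robot.read_qvel(): joint speeds.
- robot.read_effort(): joint torques, N m.
- robot.read_position(): TCP position.
- robot.read_tcp_rot(): TCP orientation.
- robot.read_force(): force on the tool from outside, world axes, zero at the start.
- robot.read_ft_torque(): the same for the moment, N m.
- robot.read_grip_width(): opening from 0.0 (shut) to 1.0 (fully open).
- robot.read_finger_force(): force on a finger pad.
Only numpy, scipy, OpenCV 4.12 (cv2) and the standard library are available. Lean on these libraries where they do the work, as an engineer would, in place of code of your own. Each camera call takes 0.05 s, during which the arm holds its last target. There are 200 camera calls.

## Working session

There is one attempt and no reset: what is moved stays moved. The work goes in short steps, each a Python script; the robot and the scene stay as the last script left them, time stands still between calls to the robot, and variables do not carry over. Pictures are saved under pics/ and viewed, at most 10 in all, crops included, and the job is handed in when it is done.

```bash
mkdir -p pics; ls; cat > h.py <<'E'
import numpy as np, cv2
from rig import robot
def K(name):
    c=robot.camera_info(name); f=210/np.tan(np.radians(c["vfov"]/2)); return c,f
def pts(name,depth):
    """world xyz for each pixel (fixed cameras)"""
    c,f=K(name); v,u=np.mgrid[0:420,0:560].astype(float)
    d=np.stack([(u-c["cx"])/f,(v-c["cy"])/f],-1); s=d.copy()
    for _ in range(10): s=d/(1+c["k1"]*(s**2).sum(-1,keepdims=True))
    P=np.concatenate([s,np.ones(s.shape[:2]+(1,))],-1)*depth[...,None]
    T=np.linalg.inv(c["view"]) ; return P@T[:3,:3].T+T[:3,3]
E
python3 - <<'E'
from h import *
for n in("top","scene"):
    im,d=robot.grab_frame(n); cv2.imwrite(f"pics/{n}.png",im[...,::-1]); np.savez(f"{n}.npz",im=im,P=pts(n,d),d=d)
E
```

```text
pics
```

View pics/top.png

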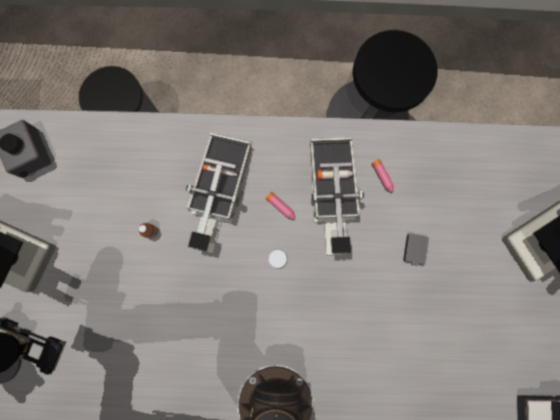

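View pics/scene.png

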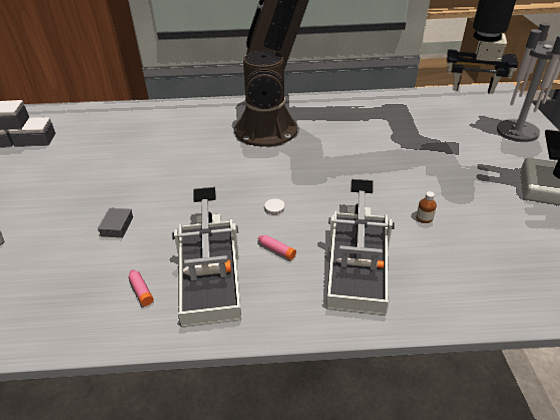

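Top view: the feeders are at about (218,180) and (337,180), with black paddles at (200,241) and (340,245). White tubes with orange caps lie behind the gates at (220,171), which looks thin, and (335,175), which looks thick. Two loose pink tubes at (281,206) and (383,176) are decoys, and the dish is at (278,259). I'll confirm thick versus thin with an enlarged crop and measure.

```bash
python3 - <<'E'
from h import *
z=np.load("top.npz"); im,P=z["im"],z["P"]
s=np.load("scene.npz")["im"]
a=cv2.resize(im[125:260,180:370],None,fx=4,fy=4,interpolation=cv2.INTER_CUBIC)[:,:,::-1]
b=cv2.resize(s[175:325,165:400],(760,485),interpolation=cv2.INTER_CUBIC)[:,:,::-1]
cv2.imwrite("pics/crop.png",cv2.resize(np.vstack([a,b[:, :760]]),(446,600),interpolation=cv2.INTER_AREA))
cv2.imwrite("pics/crop2.png",b)
print(im.shape,P[259,278],P[175,337],P[300,300],P[175,330])
hsv=cv2.cvtColor(im,cv2.COLOR_RGB2HSV)
# paddles: dark pixels, height 0.085..0.125
m=((hsv[...,2]<60)&(P[...,2]>.085)&(P[...,2]<.13)&(P[...,0]>.25)&(P[...,0]<.7)&(abs(P[...,1])<.4)).astype(np.uint8)
n,l,st,c=cv2.connectedComponentsWithStats(m)
for i in range(1,n):
    if st[i,4]>60:
        q=P[l==i]; r=cv2.minAreaRect((q[:,:2]*1000).astype(np.float32))
        print("paddle",st[i],c[i],np.median(q,0),r)
for nm,(u0,u1) in dict(L=(195,245),R=(312,358)).items():
    sub=np.zeros(m.shape,bool); sub[160:185,u0:u1]=1
    o=sub&(hsv[...,0]<15)&(hsv[...,1]>120)&(hsv[...,2]>110); 
    v,u=np.where(o); print(nm,"cap",o.sum(),u.min(),u.max(),v.min(),v.max(),np.median(P[o],0),P[o].max(0))
# ramp: dark-steel + whole frame footprints
for nm,(u0,u1) in dict(L=(180,258),R=(300,366)).items():
    sub=np.zeros(m.shape,bool); sub[125:260,u0:u1]=1
    w=sub&(P[...,2]>.02)&(P[...,2]<.2)
    q=P[w]; print(nm,cv2.minAreaRect((q[:,:2]*1000).astype(np.float32)),q.mean(0))
E
```

```text
(420, 560, 3) [0.4583441  0.00225199 0.01730664] [ 0.72413906 -0.1759435   0.1100785 ] [ 0.32717838 -0.0738247   0.00183954] [ 0.73355981 -0.15893663  0.06847669]
paddle [190 233  20  17 247] [199.25910931 240.97975709] [0.50325462 0.24695808 0.1067541 ] ((503.11322021484375, 247.30435180664062), (55.18067932128906, 43.30156707763672), 77.83890533447266)
paddle [332 238  19  15 243] [340.65432099 244.75308642] [ 0.50393148 -0.1901995   0.10779811] ((503.6830139160156, -190.4700164794922), (43.89561462402344, 55.60079574584961), 2.5091004371643066)
L cap 24 203 207 164 169 [0.7535134  0.25260411 0.05274364] [0.76743024 0.26146703 0.06140083]
R cap 44 317 321 170 178 [ 0.73616933 -0.12289243  0.06868282] [ 0.75109707 -0.11620327  0.07574809]
L ((668.3553466796875, 214.53939819335938), (163.2609405517578, 387.7909851074219), 77.440673828125) [0.69582519 0.20827992 0.06215125]
R ((672.7491455078125, -176.29745483398438), (388.20574951171875, 165.1845703125), 3.0819270610809326) [ 0.7009862  -0.17403479  0.06390635]
```

View pics/crop.png

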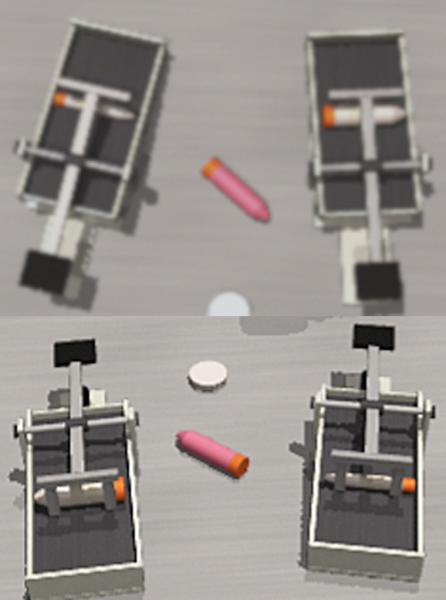

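View pics/crop2.png

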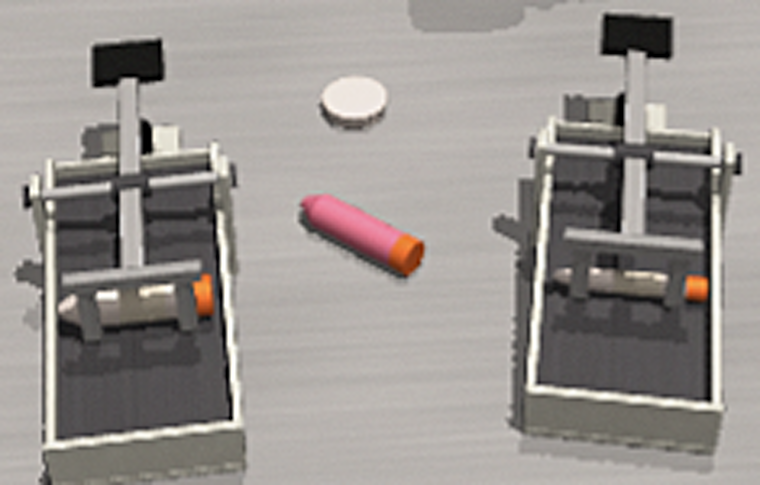

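The enlarged crops settle which feeder is which. In the top view the right-hand feeder's cap at (319,174) is 9 px across and tops out at 76 mm, so it is the thick tube. The left one at (205,167) is 5 px across and tops out at 61 mm, so it is thin. The pink ones are off the feeders. That makes feeder_a the right one, with its paddle at (0.504, -0.190, 0.108) against the stated 107 mm, and yaw about 3–4°. Next I hover above it and look through the wrist camera.

```bash
python3 - <<'E'
from h import *
y=np.radians(3.5);c,s=np.cos(y),np.sin(y)
p=np.array([.504,-.190])
best=None
for k in(1,-1):
    R=np.array([[k*c,k*s,0],[k*s,-k*c,0],[0,0,-1.]])
    q=robot.ik([*p,.25],R); print(k,q)
    if q is not None and (best is None or abs(q[5])<abs(best[0][5])): best=(q,R)
R=best[1]; np.save("R.npy",R)
robot.move_gripper(0.0)
robot.goto([*p,.25],R); robot.servo_line([*p,.17])
print(robot.read_t(),robot.read_position(),robot.read_force())
im,d=robot.grab_frame("wrist"); cv2.imwrite("pics/w1.png",im[...,::-1])
im,d=robot.grab_frame("scene"); cv2.imwrite("pics/s1.png",im[120:330,100:380,::-1].repeat(2,0).repeat(2,1))
E
```

```text
1 [  0.20476616   6.80424199 -14.45842229   0.         -68.73733572
  93.29523384]
-1 [  0.20476616   6.80424199 -14.45842229   0.         -68.73733572
 -86.70476616]
5.2917 [ 0.50460177 -0.19004374  0.17067445] [ 0.74186956 -0.41460317  0.94071306]
```

View pics/w1.png

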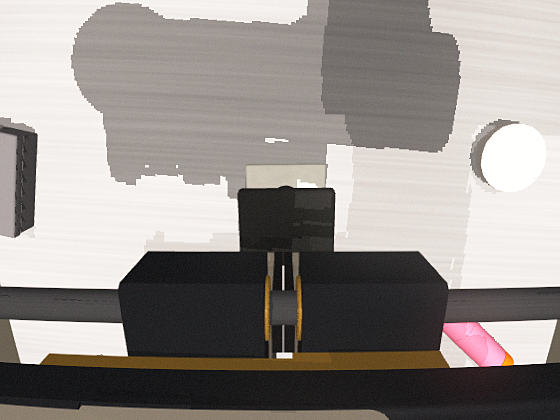

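View pics/s1.png

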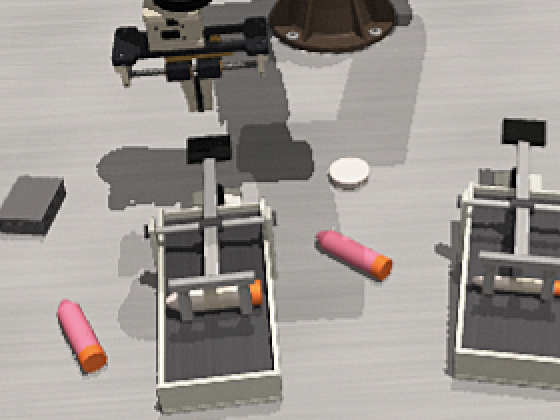

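The wrist view shows the paddle at (238–335, 188–250), with the shut fingertips centred on it at column 284. The scene view shows the gripper above the right paddle, clear of everything else. Now I press, watching the force.

```bash
python3 - <<'E'
from h import *
p=robot.read_position(); f0=robot.read_force()
robot.servo_line([.504,-.190,.115],speed=.08)
for z in (.105,.095,.085,.075,.068,.062,.058):
    k=(.107-z)/.056*.007
    robot.servo_line([.504+k,-.190+.06*k,z],speed=.06)
    f=robot.read_force()-f0; print(z,robot.read_position().round(4),f.round(1))
    if f[2]>20: break
robot.dwell(2)
print(robot.read_t(),robot.read_position(),robot.read_force()-f0)
im,d=robot.grab_frame("scene"); cv2.imwrite("pics/s2.png",im[120:330,100:380,::-1].repeat(2,0).repeat(2,1))
E
```

```text
0.105 [ 0.5046 -0.19    0.1051] [0.7 0.9 2.9]
0.095 [ 0.5053 -0.1899  0.0949] [0.1 0.7 3.4]
0.085 [ 0.5065 -0.1898  0.0848] [-0.1  0.2  0.5]
0.075 [ 0.508  -0.1897  0.0748] [0.5 1.2 0.6]
0.068 [ 0.5091 -0.1897  0.0682] [0.7 0.9 5.5]
0.062 [ 0.5101 -0.1897  0.0624] [0.2 1.7 5.9]
0.058 [ 0.5108 -0.1897  0.0586] [0.8 0.5 6.3]
10.2583 [ 0.51071858 -0.18967034  0.05869663] [0.54754807 0.55957764 5.65542147]
```

View pics/s2.png

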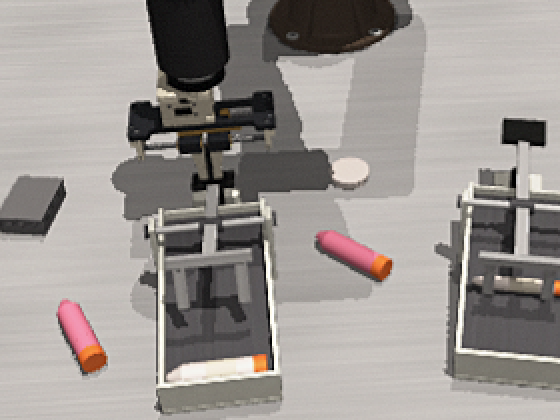

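The gate is up and the thick tube lies at the end stop at (215,367) in the crop, with 5.7 N still on the paddle. I'll let the paddle up slowly, retreat and check.

```bash
python3 - <<'E'
from h import *
robot.servo_line([.504,-.190,.112],speed=.05)
robot.servo_line([.504,-.190,.19],speed=.1)
robot.goto([.45,-.190,.25],np.load("R.npy")); robot.dwell(.5)
print(robot.read_t(),robot.read_force())
im,d=robot.grab_frame("scene"); a=im[120:330,100:400]
im,d=robot.grab_frame("top"); P=pts("top",d); hsv=cv2.cvtColor(im,cv2.COLOR_RGB2HSV)
m=(hsv[...,0]<15)&(hsv[...,1]>120)&(hsv[...,2]>110)&(P[...,0]>.78)&(abs(P[...,1]+.17)<.08)
print("cap",np.median(P[m],0),m.sum())
b=cv2.resize(im[125:260,180:370],(300,213))
cv2.imwrite("pics/s3.png",np.vstack([a,b])[:,:,::-1].repeat(1,0))
E
```

```text
13.3917 [-0.34597339  1.33060014  0.10643886]
cap [ 0.83839552 -0.11644478  0.04996432] 44
```

View pics/s3.png

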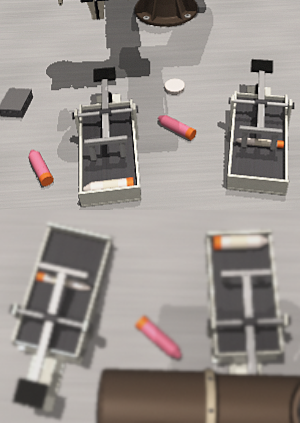

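The thick tube lies at the end stop, about 0.18 m past the axle. The gate is shut again, and the other feeder and the bench items look undisturbed.

```bash
python3 -c "
from rig import robot
print(robot.job_done())"
```

```text
the job is handed in; nothing more can be done
None
```

The job is handed in: I pressed feeder_a's paddle, the thick tube rolled to the end stop, the gate closed again, and the final pictures showed the thin tube still behind its gate; the judge's verdict was not returned.

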